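Cash up the toy shop: tip the mug of play money into the till drawer

TASK

Play shop is over: tip all four wooden balls, our play money, out of the orange mug into the open drawer of the red toy cash box, stand the empty mug upright on the blue saucer, and push the drawer fully shut with the balls inside. Leave the dinosaur, the wooden cube and the yellow ring where they are.

Things in the scene. Friction and masses are not known exactly. Their poses are not given: they have to be found in the camera images.
- mug: orange plastic flared mug, loose, standing upright with the balls in it; origin at the centre of its underside, z up its axis. 70 mm high, outside diameter 48 mm at the foot widening straight to 92 mm at the rim (walls lean out 17 degrees), wall 3 mm, floor 5 mm thick, about 150 g. An open handle stands out on its +x side
- mug_handle (a point): point in the middle of the mug's upright handle bar, 70 mm from the mug's axis along its +x and 42 mm above its underside. The bar is 14 mm wide (across, along the mug's y), 10 mm thick (along its x) and runs from 12 to 62 mm above the underside; two webs 12 mm wide and 8 mm thick join it to the wall at its top and bottom
- mug_rim (a point): centre of the mug's mouth, 70 mm above its underside
- ball0: round wooden ball, 22 mm in diameter, 10 g, loose; origin at its centre. At the start all four lie in the mug, well below its rim
- ball1: round wooden ball, 22 mm in diameter, 10 g, loose; origin at its centre. At the start all four lie in the mug, well below its rim
- ball2: round wooden ball, 22 mm in diameter, 10 g, loose; origin at its centre. At the start all four lie in the mug, well below its rim
- ball3: round wooden ball, 22 mm in diameter, 10 g, loose; origin at its centre. At the start all four lie in the mug, well below its rim
- saucer: blue ceramic saucer, loose, 136 mm across and 16 mm high with a flat floor about 86 mm across, 6 mm above the bench; origin at the centre of its underside, z up
- cashbox: red plastic toy cash box, fixed to the bench; origin at the centre of its underside, z up, its front faces its -x. 200 mm deep (x), 210 mm wide (y), 85 mm high, plus keys and a small display up to 103 mm high on its top. The drawer slides out of its front
- drawer (a joint): how far the drawer stands open, m: 0 fully shut (front panel against the box), 0.135 fully out; it slides along the cash box's -x as it opens and stays where it is left (friction about 1.5 N)
- drawer_in (a point): centre of the drawer's inner floor, 8 mm above the bench, moving with the drawer; x points to the back of the cash box. The white inside is 177 mm long (x), 184 mm wide (y) and 51 mm deep, its rim 59 mm above the bench. Only its front part, as long as the joint value, is uncovered; the rest is under the box's top
- drawer_front (a point): middle of the outer face of the drawer's front panel, 45 mm above the bench; the panel is 10 mm thick (its inner side 4 mm thicker with the drawer's own wall), 210 mm wide, its top edge 78 mm above the bench. A yellow round button 26 mm across stands 4 mm out of the face here
- dino: grey plastic dinosaur with a long neck, loose, about 130 mm long and 80 mm high, head to its -x; origin under its middle. To be left alone
- cube: dark rosewood cube, 50 mm, loose; origin at the centre of its underside. To be left alone
- ring: yellow silicone ring, 68 mm outside, 44 mm inside, 12 mm high, lying flat, loose; origin at the centre of its underside. To be left alone
There are look-alikes about, which are no part of the job. Of the things that look like the saucer, the middle-sized one is meant.

How it is judged:
On the way, in this order (a step that is already met when the one before it is completed fails the run):
1. the mug, lifted off the bench, is tipped by more than 55 degrees (angle between mug's own z axis and vertical above 0.96 rad and height (world z) of mug_rim above 0.06 m).
2. all four balls lie in the drawer (x of ball0 in the frame of drawer_in between -0.09 and 0.09 m and y of ball0 in the frame of drawer_in between -0.095 and 0.095 m and z of ball0 in the frame of drawer_in between 0 and 0.045 m and x of ball1 in the frame of drawer_in between -0.09 and 0.09 m and y of ball1 in the frame of drawer_in between -0.095 and 0.095 m and z of ball1 in the frame of drawer_in between 0 and 0.045 m and x of ball2 in the frame of drawer_in between -0.09 and 0.09 m and y of ball2 in the frame of drawer_in between -0.095 and 0.095 m and z of ball2 in the frame of drawer_in between 0 and 0.045 m and x of ball3 in the frame of drawer_in between -0.09 and 0.09 m and y of ball3 in the frame of drawer_in between -0.095 and 0.095 m and z of ball3 in the frame of drawer_in between 0 and 0.045 m), for 0.2 s.
At the end, for the whole second after the job is handed in: all four balls are in the drawer (centres within its walls and less than 45 mm above its floor), the drawer is shut to within 5 mm, and the mug stands still and upright (within 7 degrees) on the floor of the upright saucer, its axis within 25 mm of the saucer's centre (all of step 2 and horizontal distance between mug and saucer below 0.025 m and angle between mug's own z axis and vertical below 0.12 rad and z of mug in the frame of saucer between 0.002 and 0.012 m and linear speed of mug below 0.02 m/s and angle between saucer's own z axis and vertical below 0.1 rad and height (world z) of saucer below 0.01 m and value of joint drawer below 0.005 m); the robot touches nothing.
It fails at once if the dinosaur is moved by more than 30 mm (distance of dino from where it was at the start of the episode above 0.03 m).
It fails at once if the cube is moved by more than 30 mm (distance of cube from where it was at the start of the episode above 0.03 m).
It fails at once if the ring is moved by more than 30 mm (distance of ring from where it was at the start of the episode above 0.03 m).
It also fails if it takes over 67 s, if anything falls off the work surface, if the arm or the gripper's body presses on something with over 40 N, if the wrist force passes 120 N, or if a joint passes its speed limit or range.

ROBOT

A 7-joint arm with a two-finger parallel gripper is mounted at the origin on the work surface. World frame = base frame: x ahead of the robot, y to its left, z up, the work surface at z = 0. Lengths are in m, angles in rad, forces in N, time in s.
With the tool pointing down it reaches from about 0.425 to 0.925 m from the base axis. Payload 6.8 kg.
Tool frame: the origin (TCP) lies at the very end of the fingers, on their centre line; the grasp point (between the pads) lies bot.grip_depth behind it (bot.grip_depth is the distance from the TCP to the grasp point, in m); z points along the fingers, y is the line along which they close (so a half turn about z gives the same grasp; the last joint's range is limited). The gripper opens to 85 mm and grips with 20 to 120 N. Pads are 22 mm wide; open, the fingers measure 114 mm over their backs; the gripper's body (76 mm by 85 mm) begins 54 mm behind the grasp point. The pads swing forward as they close: fully open they stand 13 mm farther back than shut.
Start: joints at [-1.339, 0.477, 0.022, 1.555, -0.011, 1.109, -0.083], TCP at [0.225, 0.636, 0.231] pointing down, gripper open.
Joint ranges: [-2.96, 2.96], [-0.34, 2.1], [-1.41, 1.46], [0.24, 2.44], [-1.37, 4.51], [0.17, 1.92], [-2.96, 2.96]. Speed limits (rad/s): [2.39, 2.39, 3.14, 3.14, 3.14, 3.14, 3.14].

INTERFACE

Orientations are given as a unit quaternion [w, x, y, z].
In Python, from station import bot gives the robot as it stands.
- The arm moves only by the tool send_rows, never from a script. Its arguments are lists of equal length, an entry for each row: "slide": the shift along the tool's x, y, z in mm, a list of three; "roll": the turn about the tool's z in degrees; "claw": the opening, from 0 (shut) to 1 (fully open). A call has exactly 8 rows; each row is the pose to reach, as a shift and turn from the pose commanded when the call began, along the tool's axes at that moment; what a row does not reach only later rows make up. A row lasts 1/12 s, in which the tool goes at most 41.7 mm and 7.16 degrees, less where a joint would pass 70% of its speed; a pose out of reach is approached as far as the arm can. A call with a gripper value outside its range is refused whole. The fingers move at their own pace and stop on an object; "force" is the grip in N (left out, the last holds). Time passes only in rows, so rows that repeat a pose let the fingers close, or fill a call up. It gives the time, the measured TCP pose, the force, the opening and the grip force at its end, in the units of the state.
- bot.get_obs(): the state, without advancing time (a new reading comes with each control period).
- bot.read_camera(name): name is "scene" or "top" or "wrist"; returns the picture (420x560x3 uint8, red, green, blue); there is no depth.
- bot.camera_model(name): a dict with "camera_matrix" (3x3 intrinsics, pixels), "D" ([k1, k2, p1, p2, k3] as OpenCV has them; the pictures are not rectified), "camera_from_world" (4x4, takes a point from world to camera coordinates). Camera axes: x right, y down, z forward; pixel columns grow to the right and rows downward; lengths in m; the calibration is good to about 2 mm. A picture is of the moment at which its call begins: read the wrist's pose just before it. camera_model takes no time and is no camera call; for the wrist camera it gives the pose at the moment of the call.
- bot.hand_in(): hands the job in; it is judged then, once.
The state is a dict: "t": time; "q": joint angles; "joint_vel": joint speeds; "joint_torque": joint torques, N m; "eef_pos": TCP position; "tool_rot": TCP orientation; "contact_force": force on the tool from outside, world axes, zero at the start; "torque": the same for the moment, N m; "gripper_width": opening from 0.0 (shut) to 1.0 (fully open); "grasp_force": force on a finger pad.
Only numpy, scipy, OpenCV 4.12 (cv2) and the standard library are available. Lean on these libraries where they do the work, as an engineer would, in place of code of your own. Each camera call takes 0.05 s, during which the arm holds its last target. There are 200 camera calls.

## Working session

There is one attempt and no reset: what is moved stays moved. The work goes in short steps, Python scripts to look and compute and a tool call to move; the robot and the scene stay as the last step left them, time stands still between calls to the robot, and variables do not carry over. Pictures are saved under pics/ and viewed, at most 10 in all, crops included, and the job is handed in when it is done.

Besides the shell and the picture viewer there is one more tool, called after "Call:" as name(argument=value, ...), one argument or row to a line, values as JSON. send_rows: Moves the arm, as the interface text tells. Its arguments: {"type":"object","properties":{"slide":{"type":"array","items":{"type":"array","items":{"type":"number"}}},"roll":{"type":"array","items":{"type":"number"}},"claw":{"type":"array","items":{"type":"number"}},"force":{"type":"number"}},"required":["slide","roll","claw"]}

```bash
mkdir -p pics; ls; python3 - <<'E'
from station import bot
import cv2,numpy as np
o=bot.get_obs();print(o['t'],o['eef_pos'],o['tool_rot'],bot.grip_depth)
for n in ("scene","top"):
    im=bot.read_camera(n); np.save(f'pics/{n}0.npy',im); m=bot.camera_model(n)
    print(n,m['camera_matrix'],m['D'],np.round(m['camera_from_world'],4).tolist())
    cv2.imwrite(f'pics/{n}0.png',cv2.resize(im[:,:,::-1],(784,588),interpolation=cv2.INTER_CUBIC))
E
```

```text
pics
0.0 [0.22479357 0.63585618 0.23033182] [-9.91866819e-05  1.69083189e-01  9.85601376e-01 -8.90444829e-04] 0.0187
scene [[544.43417685   0.         282.86825399]
 [  0.         544.43417685 205.8646389 ]
 [  0.           0.           1.        ]] [0.05015407 0.         0.         0.         0.        ] [[0.8696, 0.4937, 0.0083, -0.4081], [0.4188, -0.7284, -0.5422, -0.1685], [-0.2617, 0.475, -0.8402, 1.5987], [0.0, 0.0, 0.0, 1.0]]
top [[488.5146945    0.         278.90103115]
 [  0.         488.5146945  213.1647663 ]
 [  0.           0.           1.        ]] [-0.0613285  0.         0.         0.         0.       ] [[-0.012, -0.9999, 0.0005, -0.0292], [-0.9888, 0.0118, -0.1489, 0.502], [0.1489, -0.0023, -0.9889, 1.137], [0.0, 0.0, 0.0, 1.0]]
```

View pics/scene0.png

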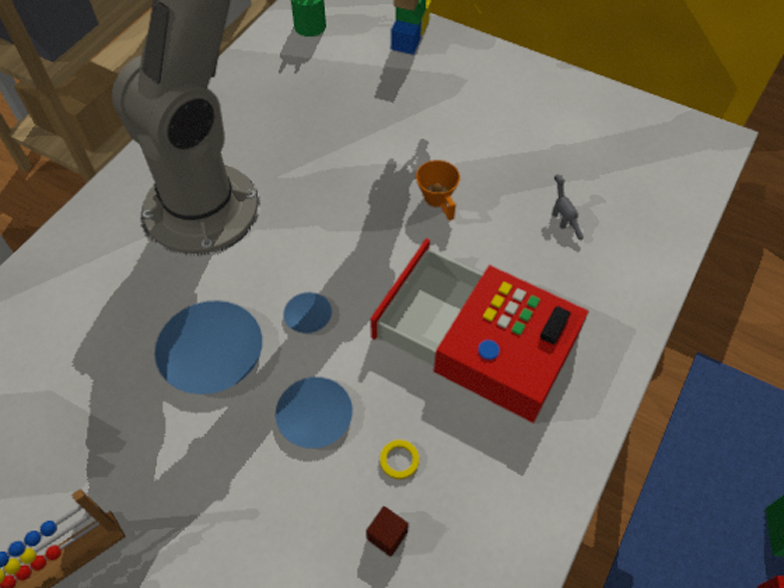

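View pics/top0.png

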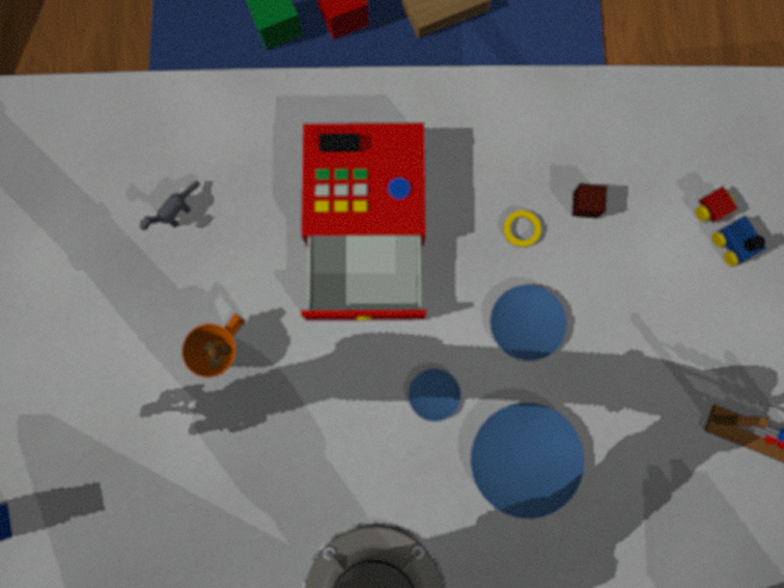

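The three blue dishes in the top view (enlarged 1.4×) are small at (435,394), middle-sized at (528,322) and large at (527,460). The one meant is the middle-sized one at (528,322). The mug is at (209,350) with its handle towards (235,322). The drawer is open, with its front edge at row 315. Next I measure and confirm with a crop.

```bash
cat > h.py <<'E'
import cv2,numpy as np
from station import bot
def ray(m,px):
    K=np.array(m['camera_matrix']);T=np.array(m['camera_from_world'])
    u=cv2.undistortPoints(np.array([[px]],float),K,np.array(m['D']))[0,0]
    R=T[:3,:3]; return -R.T@T[:3,3], R.T@np.array([u[0],u[1],1.])
def plane(m,px,z):
    c,d=ray(m,px); return c+d*(z-c[2])/d[2]
def tri(*obs):
    A=np.zeros((3,3));b=np.zeros(3)
    for m,px in obs:
        c,d=ray(m,px);d=d/np.linalg.norm(d);P=np.eye(3)-np.outer(d,d);A+=P;b+=P@c
    return np.linalg.solve(A,b)
def proj(m,p):
    T=np.array(m['camera_from_world']);r,_=cv2.Rodrigues(T[:3,:3])
    return cv2.projectPoints(np.atleast_2d(p).astype(float),r,T[:3,3],np.array(m['camera_matrix']),np.array(m['D']))[0][:,0]
E
python3 - <<'E'
from h import *
M={n:bot.camera_model(n) for n in('scene','top')}; I={n:np.load(f'pics/{n}0.npy') for n in M}
for n in M:
    hsv=cv2.cvtColor(I[n],cv2.COLOR_RGB2HSV)
    for col,lo,hi in(('blue',(98,90,60),(112,255,255)),('orange',(6,150,60),(17,255,255)),('yellow',(24,150,100),(34,255,255))):
        k,_,st,ce=cv2.connectedComponentsWithStats(cv2.inRange(hsv,lo,hi))
        for i in range(1,k):
            if st[i,4]>60: print(n,col,ce[i].round(1),st[i])
s=1/1.4
def t(a,b): return tri((M['scene'],np.array(a)*s),(M['top'],np.array(b)*s)).round(4)
print('mug rim',t((438,179),(209,349)),'handle top',t((450,210),(237,321)))
print('saucer',t((314,410),(528,321)))
print('panel top L',t((428,242),(303,315)),'R',t((374,333),(426,314)))
print('box top front L',t((489,266),(303,236)),'R',t((437,371),(425,240)),'back L', t((587,312),(303,124)))
a=cv2.resize(I['top'][180:380,300:440],None,fx=2.8,fy=2.8,interpolation=cv2.INTER_CUBIC)
b=cv2.resize(I['scene'][105:165,285:340],None,fx=7,fy=7,interpolation=cv2.INTER_CUBIC)
c=np.zeros((560,780,3),np.uint8);c[:a.shape[0],:392]=a;c[:420,394:779]=b
cv2.imwrite('pics/crop1.png',c[:,:,::-1])
E
```

```text
scene blue [289.2  26.1] [279  14  21  25 403]
scene blue [219.3 223.1] [203 209  34  29 736]
scene blue [148.5 247.8] [ 111  215   76   66 3883]
scene blue [348.7 249.5] [342 244  14  12 136]
scene blue [506.6 346.6] [  441   253   119   167 14103]
scene blue [223.8 294.4] [ 197  270   54   50 2125]
scene blue [ 34. 377.] [ 29 372  11  11 100]
scene blue [ 22.7 384.1] [ 17 379  12  11 102]
scene blue [ 11.2 391.5] [  6 387  12  10  96]
scene orange [506.7 233.2] [  403    52   157   368 13899]
scene orange [ 4.4 80.4] [  0  67  12  25 135]
scene orange [ 22.1 138.1] [   0   99   61   81 2600]
scene orange [313.  131.4] [297 115  31  42 809]
scene orange [ 53.5 391.8] [   9  351   79   69 1337]
scene orange [276.2 376.6] [264 363  27  28 223]
scene yellow [285.  327.9] [271 314  28  28 360]
scene yellow [ 19.6 396.7] [ 14 392  12  11  83]
scene yellow [  8.2 404.1] [  3 399  11  11  89]
top blue [272.4  27.4] [  107     0   324    50 10108]
top blue [284.6 134. ] [279 128  12  13 125]
top blue [528.5 169.8] [515 155  32  32 462]
top blue [377.2 229.9] [ 351  204   54   53 2250]
top blue [309.9 281.6] [ 292  264   37   36 1047]
top blue [376.4 328.3] [ 337  288   80   82 5135]
top orange [62.3 26. ] [  10    0   98   53 4332]
top orange [495.3  22.4] [ 430    0  130   47 5909]
top orange [150.3 247.8] [ 131  225   43   44 1043]
top orange [537.2 300.7] [527 298  21   7  98]
top orange [534.9 314.3] [506 302  54  27 429]
top yellow [229.9 147. ] [226 144   9   7  61]
top yellow [501.5 152.3] [497 147  10  11  74]
top yellow [372.7 162.7] [360 150  26  26 308]
top yellow [513.  170.7] [509 166   9  10  71]
top yellow [521.6 184.4] [517 180  10  10  71]
mug rim [0.4157 0.2685 0.0628] handle top [0.4658 0.2286 0.0359]
saucer [ 0.461  -0.2739  0.0224]
panel top L [0.4729 0.1128 0.0665] R [ 0.4754 -0.0954  0.0323]
box top front L [0.6037 0.1112 0.0819] R [ 0.6095 -0.0976  0.0146] back L [0.8013 0.1118 0.0797]
```

View pics/crop1.png

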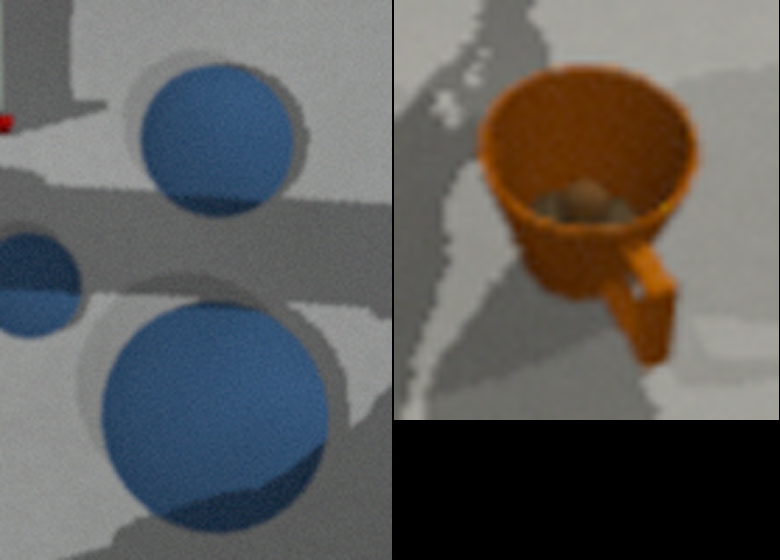

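The crop confirms it: the dish at crop (217,140) is the middle one in size, with the small one at (30,285) and the large one at (215,415). The right-hand part shows the mug's handle pointing down and to the right, with the balls deep inside. Now a silhouette fit for accurate mug, saucer and box poses.

```bash
cat >> h.py <<'E'
def mug_sil(m,T,sh=(420,560)):
    a=np.linspace(0,2*np.pi,60);c=np.c_[np.cos(a),np.sin(a)]
    body=np.r_[np.c_[.024*c,0*a],np.c_[.046*c,0*a+.07]]
    box=lambda x0,x1,w,z0,z1:np.array([[x,y,z] for x in(x0,x1) for y in(-w,w) for z in(z0,z1)])
    im=np.zeros(sh,np.uint8)
    for P in(body,box(.065,.075,.007,.012,.062),box(.04,.07,.006,.054,.062),box(.028,.07,.006,.012,.020)):
        h=cv2.convexHull((proj(m,P@T[:3,:3].T+T[:3,3])*16).astype(np.int32))
        cv2.fillConvexPoly(im,h,1,shift=4)
    return im
E
cat > fit.py <<'E'
from h import *
from scipy.optimize import minimize
from scipy.spatial.transform import Rotation as Ro
def mask(im,roi):
    hsv=cv2.cvtColor(im,cv2.COLOR_RGB2HSV);k=cv2.inRange(hsv,(4,130,30),(19,255,255))
    o=np.zeros_like(k);x,y,w,h=roi;o[y:y+h,x:x+w]=k[y:y+h,x:x+w]
    o=cv2.morphologyEx(o,cv2.MORPH_OPEN,np.ones((2,2)));return (o>0).astype(np.uint8)
def fit_mug(views,p0,z=0.):
    """views: list of (model, mask with mouth filled)"""
    def T(p):
        T=np.eye(4);T[:3,:3]=Ro.from_euler('z',p[2]).as_matrix();T[:3,3]=[p[0],p[1],z];return T
    g=lambda i:cv2.GaussianBlur(i.astype(np.float32),(0,0),1.5)
    B=[g(k) for _,k in views]
    f=lambda p:sum(((g(mug_sil(m,T(p)))-b)**2).sum() for (m,_),b in zip(views,B))
    S=np.array([p0]+[np.array(p0)+d for d in np.diag([.01,.01,.2])])
    r=minimize(f,p0,method='Nelder-Mead',options=dict(initial_simplex=S,xatol=1e-4,fatol=.01,maxiter=300));return r.x,r.fun
E
python3 - <<'E'
from fit import *
M={n:bot.camera_model(n) for n in('scene','top')}; I={n:np.load(f'pics/{n}0.npy') for n in M}
def fill(k):
    c,_=cv2.findContours(k,cv2.RETR_EXTERNAL,cv2.CHAIN_APPROX_NONE);c=max(c,key=cv2.contourArea)
    o=np.zeros_like(k);cv2.drawContours(o,[c],-1,1,-1);return o
V=[(M['scene'],fill(mask(I['scene'],(285,105,55,60)))),(M['top'],fill(mask(I['top'],(120,215,65,65))))]
for v in(V,V[:1],V[1:]): print(fit_mug(v,[.416,.2685,-.7]))
# saucer: rim circle r=.068 z=.016
for n,roi in(('scene',(190,262,70,65)),('top',(345,198,66,65))):
    k=cv2.inRange(cv2.cvtColor(I[n],cv2.COLOR_RGB2HSV),(98,90,30),(115,255,255));x,y,w,h=roi
    o=np.zeros_like(k);o[y:y+h,x:x+w]=k[y:y+h,x:x+w]
    c=max(cv2.findContours(o,0,1)[0],key=cv2.contourArea)
    W=np.array([plane(M[n],p,.012)[:2] for p in c[:,0]]);(cx,cy),r=cv2.minEnclosingCircle(W.astype(np.float32));A=np.c_[2*W,np.ones(len(W))];s=np.linalg.lstsq(A,(W**2).sum(1),rcond=None)[0];print('saucer',n,s[:2],np.sqrt(s[2]+s[0]**2+s[1]**2),cx,cy,r)
s=1/1.4
for nm,px,z in(('panelL',(303,317),.078),('panelR',(426,316),.078),('boxFL',(303,236),.085),('boxFR',(425,241),.085),('boxBL',(303,124),.085),('boxBR',(424,124),.085)): print(nm,plane(M['top'],np.array(px)*s,z).round(4))
for nm,px,z in(('panelL',(428,242),.078),('panelR',(374,325),.078),('boxFR',(437,365),.085),('boxFL',(489,266),.085)): print(nm,plane(M['scene'],np.array(px)*s,z).round(4))
E
```

```text
(array([ 0.41332953,  0.26528192, -0.61820247]), np.float64(93.88086700439453))
(array([ 0.4176782 ,  0.2674703 , -0.68243184]), np.float64(23.563825607299805))
(array([ 0.4114547 ,  0.26459243, -0.6347871 ]), np.float64(50.697845458984375))
saucer scene [ 0.45771311 -0.27322855] 0.06493817857467415 0.45781198143959045 -0.27335286140441895 0.06648896634578705
saucer top [ 0.46152041 -0.2758626 ] 0.06489470597414392 0.4617256224155426 -0.2758730351924896 0.06668800860643387
panelL [0.4662 0.1098 0.078 ]
panelR [ 0.4655 -0.0935  0.078 ]
boxFL [0.6018 0.1099 0.085 ]
boxFR [ 0.5907 -0.0939  0.085 ]
boxBL [0.8    0.1119 0.085 ]
boxBR [ 0.7973 -0.0964  0.085 ]
panelL [0.4783 0.1069 0.078 ]
panelR [ 0.4817 -0.1025  0.078 ]
boxFR [ 0.6177 -0.1203  0.085 ]
boxFL [0.6052 0.1101 0.085 ]
```

Call:
send_rows(
  slide=[
    [-184, -154, 0],
    [-184, -154, 0],
    [-184, -154, 0],
    [-184, -154, 0],
    [-184, -154, 0],
    [-368, -307, 0],
    [-368, -307, 0],
    [-368, -307, 0],
  ],
  roll=[7, 14, 18, 18, 18, 18, 18, 18],
  claw=[0.6, 0.6, 0.6, 0.6, 0.6, 0.6, 0.6, 0.6],
  force=120,
)

```text
t: 0.77
eef_pos: [0.3954, 0.3476, 0.2311]
tool_rot: [-0.0, 0.321, 0.947, -0.0]
contact_force: [1.1, 0.7, -0.1]
gripper_width: 0.599
grasp_force: 0.0
```

```bash
cat >> h.py <<'E'
from scipy.spatial.transform import Rotation as Rt
def slide_to(p):
    o=bot.get_obs();R=Rt.from_quat(np.array(o['tool_rot'])[[1,2,3,0]]).as_matrix()
    ang=np.degrees(np.arctan2(R[1,1],R[0,1]))
    print('t',round(o['t'],2),'tcp',np.round(o['eef_pos'],4),'tool-y ang',ang.round(1),'w',round(float(o['gripper_width']),3),'F',np.round(o['contact_force'],1),'slide mm',(R.T@(np.array(p)-o['eef_pos'])*1000).round(1))
E
python3 - <<'E'
from h import *
slide_to([.470,.224,.2]);print(bot.get_obs()['q'])
E
```

```text
t 0.77 tcp [0.3954 0.3476 0.2311] tool-y ang 52.5 w 0.599 F [ 1.1  0.7 -0.1] slide mm [-134.4  -52.7   31.1]
[-1.00216152  0.23231885  0.19120148  1.91962776 -0.05231813  0.99470942
  0.12954617]
```

Call:
send_rows(
  slide=[
    [-134, -53, 45],
    [-134, -53, 45],
    [-134, -53, 45],
    [-134, -53, 45],
    [-134, -53, 45],
    [-134, -53, 45],
    [-134, -53, 45],
    [-134, -53, 45],
  ],
  roll=[0, 0, 0, 0, 0, 0, 0, 0],
  claw=[0.6, 0.6, 0.6, 0.6, 0.6, 0.6, 0.6, 0.6],
)

```text
t: 1.43
eef_pos: [0.4685, 0.2277, 0.1865]
tool_rot: [-0.0, 0.32, 0.947, 0.0]
contact_force: [-0.3, 0.9, -0.1]
gripper_width: 0.599
grasp_force: 0.0
```

```bash
python3 - <<'E'
from h import *
slide_to([.470,.224,.023])
m=bot.camera_model('wrist');im=bot.read_camera('wrist');np.save('pics/w1.npy',im)
import pickle;pickle.dump(m,open('pics/w1.pkl','wb'))
T=np.eye(4);c,s=np.cos(-.65),np.sin(-.65);T[:2,:2]=[[c,-s],[s,c]];T[:2,3]=.414,.266
k=mug_sil(m,T);v=im.copy();cs,_=cv2.findContours(k,0,1);cv2.drawContours(v,cs,-1,(0,255,0),1)
cv2.imwrite('pics/w1.png',v[:,:,::-1])
E
```

```text
t 1.43 tcp [0.4685 0.2277 0.1865] tool-y ang 52.7 w 0.599 F [-0.3  0.9 -0.1] slide mm [ -3.5  -2.1 163.5]
```

View pics/w1.png

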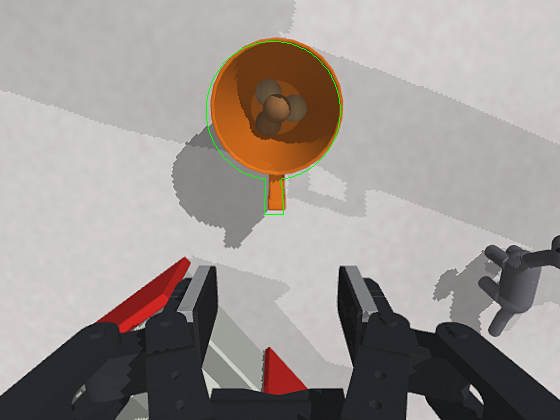

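The wrist view shows the mug rim centred at about (277,106) with the handle below it at (277,195). The predicted outline is a few pixels off, so I refine it.

```bash
python3 - <<'E'
from fit import *
import pickle
def fill(k):
    c=max(cv2.findContours(k,0,1)[0],key=cv2.contourArea);o=np.zeros_like(k);cv2.drawContours(o,[c],-1,1,-1);return o
w=(pickle.load(open('pics/w1.pkl','rb')),fill(mask(np.load('pics/w1.npy'),(190,20,180,210))))
M={n:bot.camera_model(n) for n in('scene','top')}; I={n:np.load(f'pics/{n}0.npy') for n in M}
V=[w,(M['scene'],fill(mask(I['scene'],(285,105,55,60)))),(M['top'],fill(mask(I['top'],(120,215,65,65))))]
for v in(V[:1],V):
    p,f=fit_mug(v,[.414,.266,-.65]);print(p,f,'handle',p[:2]+.07*np.array([np.cos(p[2]),np.sin(p[2])]),'rim height check tool-y',90+np.degrees(p[2]))
p,_=fit_mug(V[:1],[.414,.266,-.65])
h=p[:2]+.07*np.array([np.cos(p[2]),np.sin(p[2])]);slide_to([*h,.023])
# two-view check of rim height
print(tri((w[0],(277,106)),(M['top'],(149.3,249.3)),(M['scene'],(312.9,125.9))))
E
```

```text
[ 0.41440593  0.26953548 -0.65156767] 181.1207275390625 handle [0.47006532 0.22708513] rim height check tool-y 52.66792263685486
[ 0.41437095  0.26938574 -0.65369503] 315.84185791015625 handle [0.4699399  0.22681707] rim height check tool-y 52.546033847112376
t 1.48 tcp [0.4685 0.2278 0.1865] tool-y ang 52.7 w 0.6 F [ 0.1 -0.3 -0.3] slide mm [ -1.7   0.3 163.5]
[0.41388879 0.26970305 0.06776341]
```

Call:
send_rows(
  slide=[
    [-2, 0, 41],
    [-2, 0, 82],
    [-2, 0, 123],
    [-2, 0, 150],
    [-2, 0, 168],
    [-2, 0, 168],
    [-2, 0, 168],
    [-2, 0, 168],
  ],
  roll=[0, 0, 0, 0, 0, 0, 0, 0],
  claw=[0.6, 0.6, 0.6, 0.6, 0.6, 0.6, 0, 0],
  force=120,
)

```text
t: 2.15
eef_pos: [0.4714, 0.226, 0.0195]
tool_rot: [0.001, 0.321, 0.947, 0.001]
contact_force: [0.0, 0.1, 0.1]
gripper_width: 0.329
grasp_force: 0.0
```

Call:
send_rows(
  slide=[
    [0, 0, 0],
    [0, 0, 0],
    [0, 0, 0],
    [0, 0, 0],
    [0, 0, -10],
    [0, 0, -10],
    [0, 0, -10],
    [0, 0, -10],
  ],
  roll=[0, 0, 0, 0, 0, 0, 0, 0],
  claw=[0, 0, 0, 0, 0, 0, 0, 0],
)

```text
t: 2.82
eef_pos: [0.4706, 0.2249, 0.0285]
tool_rot: [0.0, 0.321, 0.947, 0.0]
contact_force: [0.0, -0.5, -2.3]
gripper_width: 0.142
grasp_force: 117.0
```

```bash
python3 - <<'E'
from h import *
slide_to([.470,.227,.03])
a=bot.read_camera('wrist');b=bot.read_camera('scene')
c=np.zeros((420,780,3),np.uint8);c[:315,:420]=cv2.resize(a,(420,315));c[:360,420:780]=cv2.resize(b[90:180,270:360],(360,360),interpolation=cv2.INTER_CUBIC)
cv2.imwrite('pics/g1.png',c[:,:,::-1])
E
```

```text
t 2.82 tcp [0.4706 0.2249 0.0285] tool-y ang 52.5 w 0.142 F [ 0.  -0.5 -2.3] slide mm [ 1.8  1.3 -1.5]
```

View pics/g1.png

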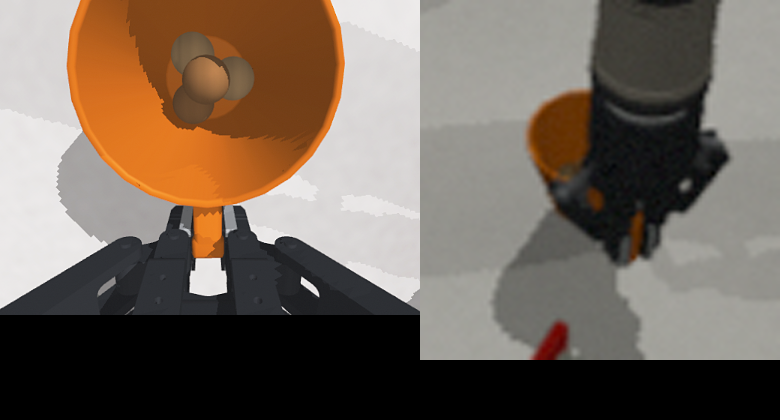

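Call:
send_rows(
  slide=[
    [0, 0, -25],
    [0, 0, -60],
    [0, 0, -95],
    [-20, -15, -112],
    [-50, -36, -112],
    [-80, -58, -112],
    [-110, -80, -112],
    [-140, -102, -112],
  ],
  roll=[0, 0, 0, 7, 14, 21, 28, 35],
  claw=[0, 0, 0, 0, 0, 0, 0, 0],
)

```text
t: 3.58
eef_pos: [0.5196, 0.0572, 0.1403]
tool_rot: [-0.0, 0.593, 0.805, 0.0]
contact_force: [0.5, 0.8, -1.8]
gripper_width: 0.144
grasp_force: 117.3
```

```bash
python3 - <<'E'
from h import *
slide_to([.545,-.03,.14])
E
```

```text
t 3.58 tcp [0.5196 0.0572 0.1403] tool-y ang 17.2 w 0.144 F [ 0.5  0.8 -1.8] slide mm [-90.8  -1.6   0.3]
```

Call:
send_rows(
  slide=[
    [-25, 0, 0],
    [-50, 0, 0],
    [-75, -1, 0],
    [-91, -2, 0],
    [-91, -2, 0],
    [-91, -2, 0],
    [-91, -2, 0],
    [-91, -2, 0],
  ],
  roll=[6, 12, 17, 17, 17, 17, 17, 17],
  claw=[0, 0, 0, 0, 0, 0, 0, 0],
)

```text
t: 4.25
eef_pos: [0.5449, -0.0271, 0.14]
tool_rot: [-0.001, 0.703, 0.711, -0.0]
contact_force: [-0.2, -0.1, -0.5]
gripper_width: 0.145
grasp_force: 117.3
```

```bash
python3 - <<'E'
from h import *
slide_to([.545,-.03,.14])
a=bot.read_camera('wrist');b=bot.read_camera('top')
c=np.zeros((420,780,3),np.uint8);c[:300,:400]=cv2.resize(a,(400,300));c[:380,400:780]=cv2.resize(b[85:235,200:350],(380,380),interpolation=cv2.INTER_CUBIC)
cv2.imwrite('pics/g2.png',c[:,:,::-1])
E
```

```text
t 4.25 tcp [ 0.5449 -0.0271  0.14  ] tool-y ang 0.7 w 0.145 F [-0.2 -0.1 -0.5] slide mm [-2.9  0.1 -0. ]
```

View pics/g2.png

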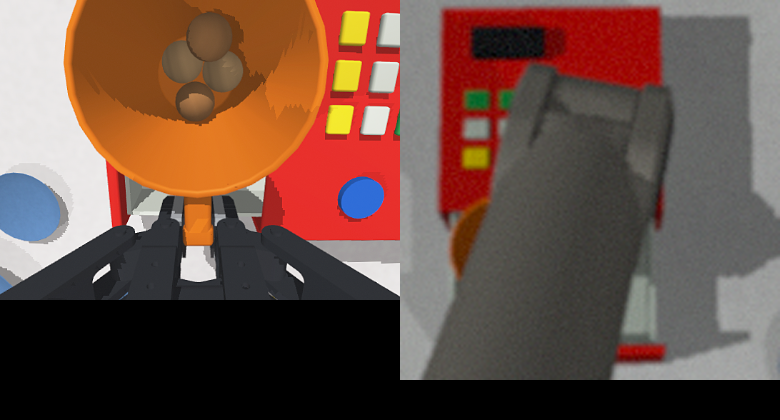

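The mug is held upright, with the handle at (198,220) centred over the open drawer between the panel (about x=120) and the box (about x=265). Now I loosen the grip so the mug swings down about the bar.

Call:
send_rows(
  slide=[
    [-3, 0, 0],
    [-3, 0, 0],
    [-3, 0, 0],
    [-3, 0, 0],
    [-3, 0, 0],
    [-3, 0, 0],
    [-3, 0, 0],
    [-3, 0, 0],
  ],
  roll=[0, 0, 0, 0, 0, 0, 0, 0],
  claw=[0, 0, 0, 0, 0, 0, 0, 0],
  force=20,
)

```text
t: 5.02
eef_pos: [0.5453, -0.0316, 0.1403]
tool_rot: [-0.0, 0.704, 0.71, 0.0]
contact_force: [0.4, -0.8, -2.0]
gripper_width: 0.144
grasp_force: 117.3
```

```bash
python3 - <<'E'
from h import *
slide_to([.545,-.03,.14])
a=bot.read_camera('wrist');b=bot.read_camera('scene')
c=np.zeros((420,780,3),np.uint8);c[:300,:400]=cv2.resize(a,(400,300));c[:380,400:780]=cv2.resize(b[150:300,250:400],(380,380),interpolation=cv2.INTER_CUBIC)
cv2.imwrite('pics/g3.png',c[:,:,::-1])
hsv=cv2.cvtColor(a,cv2.COLOR_RGB2HSV);k=cv2.inRange(hsv,(4,130,30),(19,255,255));print(k.sum()/255,cv2.boundingRect(cv2.findNonZero(k)))
E
```

```text
t 5.02 tcp [ 0.5453 -0.0316  0.1403] tool-y ang 0.5 w 0.144 F [ 0.4 -0.8 -2. ] slide mm [ 1.6 -0.2  0.3]
83777.0 (89, 0, 471, 344)
```

View pics/g3.png

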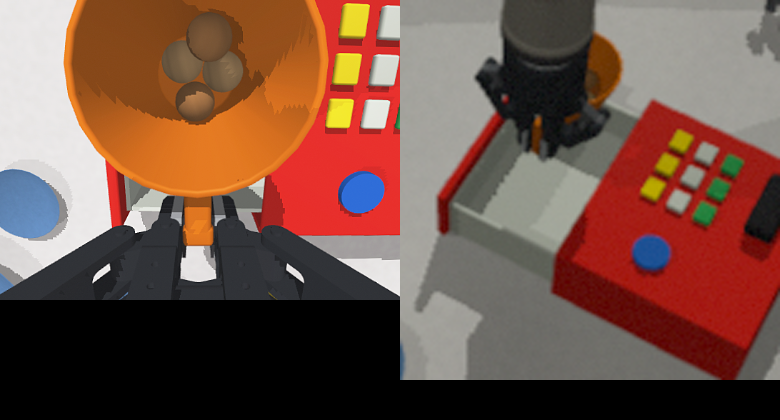

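Call:
send_rows(
  slide=[
    [0, 0, 0],
    [0, 0, 0],
    [0, 0, 0],
    [0, 0, 0],
    [0, 0, 0],
    [0, 0, 0],
    [0, 0, 0],
    [0, 0, 0],
  ],
  roll=[0, 0, 0, 0, 0, 0, 0, 0],
  claw=[0.1, 0.1, 0.1, 0.1, 0.1, 0.1, 0.1, 0.1],
  force=20,
)

```text
t: 5.78
eef_pos: [0.5452, -0.0316, 0.1403]
tool_rot: [-0.0, 0.704, 0.71, -0.0]
contact_force: [0.2, -0.2, -1.7]
gripper_width: 0.144
grasp_force: 117.3
```

```bash
cat >> h.py <<'E'
def orange():
    a=bot.read_camera('wrist');k=cv2.inRange(cv2.cvtColor(a,cv2.COLOR_RGB2HSV),(4,130,30),(19,255,255));print('orange',k.sum()/255,cv2.boundingRect(cv2.findNonZero(k)));return a
E
python3 - <<'E'
from h import *
slide_to([.545,-.03,.14]);orange();print(bot.get_obs()['grasp_force'])
E
```

```text
t 5.78 tcp [ 0.5452 -0.0316  0.1403] tool-y ang 0.5 w 0.144 F [ 0.2 -0.2 -1.7] slide mm [ 1.6 -0.2  0.3]
orange 83785.0 (89, 0, 471, 344)
117.30984807014465
```

Call:
send_rows(
  slide=[
    [0, -2, -10],
    [0, -2, -10],
    [0, -2, -10],
    [0, -2, -10],
    [0, -2, -10],
    [0, -2, -10],
    [0, -2, -10],
    [0, -2, -10],
  ],
  roll=[0, 0, 0, 0, 0, 0, 0, 0],
  claw=[0.13, 0.135, 0.138, 0.14, 0.141, 0.142, 0.143, 0.143],
  force=20,
)

```text
t: 6.5
eef_pos: [0.5432, -0.0316, 0.1502]
tool_rot: [-0.0, 0.704, 0.71, -0.0]
contact_force: [-0.2, 0.5, -1.4]
gripper_width: 0.15
grasp_force: 91.0
```

```bash
python3 - <<'E'
from h import *
slide_to([.543,-.03,.15]);orange()
E
```

```text
t 6.5 tcp [ 0.5432 -0.0316  0.1502] tool-y ang 0.5 w 0.15 F [-0.2  0.5 -1.4] slide mm [ 1.6 -0.2  0.2]
orange 83631.0 (89, 0, 471, 344)
```

The grip force now follows the claw target, so I ease it off gradually.

Call:
send_rows(
  slide=[
    [0, 0, 0],
    [0, 0, 0],
    [0, 0, 0],
    [0, 0, 0],
    [0, 0, 0],
    [0, 0, 0],
    [0, 0, 0],
    [0, 0, 0],
  ],
  roll=[0, 0, 0, 0, 0, 0, 0, 0],
  claw=[0.144, 0.145, 0.146, 0.147, 0.148, 0.149, 0.15, 0.15],
  force=20,
)

```text
t: 7.22
eef_pos: [0.5433, -0.0316, 0.1503]
tool_rot: [-0.0, 0.704, 0.71, 0.0]
contact_force: [0.1, 0.4, -1.4]
gripper_width: 0.152
grasp_force: 60.8
```

```bash
python3 - <<'E'
from h import *
slide_to([.543,-.03,.15]);orange()
E
```

```text
t 7.22 tcp [ 0.5433 -0.0316  0.1503] tool-y ang 0.5 w 0.152 F [ 0.1  0.4 -1.4] slide mm [ 1.6 -0.3  0.3]
orange 83738.0 (89, 0, 471, 344)
```

Call:
send_rows(
  slide=[
    [0, 0, 0],
    [0, 0, 0],
    [0, 0, 0],
    [0, 0, 0],
    [0, 0, 0],
    [0, 0, 0],
    [0, 0, 0],
    [0, 0, 0],
  ],
  roll=[0, 0, 0, 0, 0, 0, 0, 0],
  claw=[0.151, 0.152, 0.153, 0.154, 0.155, 0.156, 0.157, 0.157],
  force=20,
)

```text
t: 7.93
eef_pos: [0.5433, -0.0316, 0.1503]
tool_rot: [-0.0, 0.704, 0.71, 0.0]
contact_force: [-0.8, 0.2, -1.7]
gripper_width: 0.159
grasp_force: 30.3
```

```bash
python3 - <<'E'
from h import *
slide_to([.543,-.03,.15]);orange()
E
```

```text
t 7.93 tcp [ 0.5433 -0.0316  0.1503] tool-y ang 0.5 w 0.159 F [-0.8  0.2 -1.7] slide mm [ 1.6 -0.3  0.3]
orange 83808.0 (89, 0, 471, 344)
```

Still holding at 30 N, so I carry on more finely.

Call:
send_rows(
  slide=[
    [0, 0, 0],
    [0, 0, 0],
    [0, 0, 0],
    [0, 0, 0],
    [0, 0, 0],
    [0, 0, 0],
    [0, 0, 0],
    [0, 0, 0],
  ],
  roll=[0, 0, 0, 0, 0, 0, 0, 0],
  claw=[0.158, 0.158, 0.159, 0.159, 0.16, 0.16, 0.1605, 0.1605],
  force=20,
)

```text
t: 8.65
eef_pos: [0.5433, -0.0316, 0.1503]
tool_rot: [0.0, 0.704, 0.71, 0.0]
contact_force: [-0.2, 0.3, -1.5]
gripper_width: 0.162
grasp_force: 15.1
```

```bash
python3 - <<'E'
from h import *
slide_to([.543,-.03,.15]);orange()
E
```

```text
t 8.65 tcp [ 0.5433 -0.0316  0.1503] tool-y ang 0.5 w 0.162 F [-0.2  0.3 -1.5] slide mm [ 1.6 -0.3  0.3]
orange 83878.0 (89, 0, 471, 344)
```

Call:
send_rows(
  slide=[
    [0, 0, 0],
    [0, 0, 0],
    [0, 0, 0],
    [0, 0, 0],
    [0, 0, 0],
    [0, 0, 0],
    [0, 0, 0],
    [0, 0, 0],
  ],
  roll=[0, 0, 0, 0, 0, 0, 0, 0],
  claw=[0.161, 0.161, 0.1613, 0.1616, 0.1618, 0.162, 0.162, 0.162],
  force=20,
)

```text
t: 9.37
eef_pos: [0.5433, -0.0316, 0.1503]
tool_rot: [-0.0, 0.704, 0.71, 0.0]
contact_force: [-0.1, -1.1, -1.8]
gripper_width: 0.159
grasp_force: 8.3
```

```bash
python3 - <<'E'
from h import *
slide_to([.543,-.03,.15]);orange()
E
```

```text
t 9.37 tcp [ 0.5433 -0.0316  0.1503] tool-y ang 0.5 w 0.159 F [-0.1 -1.1 -1.8] slide mm [ 1.6 -0.2  0.3]
orange 72823.0 (108, 0, 451, 338)
```

It has begun to turn at 8 N, so I hold there and let it swing.

Call:
send_rows(
  slide=[
    [0, 0, 0],
    [0, 0, 0],
    [0, 0, 0],
    [0, 0, 0],
    [0, 0, 0],
    [0, 0, 0],
    [0, 0, 0],
    [0, 0, 0],
  ],
  roll=[0, 0, 0, 0, 0, 0, 0, 0],
  claw=[0.162, 0.162, 0.162, 0.162, 0.162, 0.162, 0.162, 0.162],
  force=20,
)

```text
t: 10.08
eef_pos: [0.5432, -0.0316, 0.1503]
tool_rot: [-0.0, 0.704, 0.71, 0.0]
contact_force: [-1.2, 0.1, -2.0]
gripper_width: 0.156
grasp_force: 8.3
```

```bash
python3 - <<'E'
from h import *
slide_to([.543,-.03,.15]);a=orange();b=bot.read_camera('scene')
c=np.zeros((420,780,3),np.uint8);c[:300,:400]=cv2.resize(a,(400,300));c[:380,400:780]=cv2.resize(b[150:300,250:400],(380,380),interpolation=cv2.INTER_CUBIC)
cv2.imwrite('pics/g4.png',c[:,:,::-1])
E
```

```text
t 10.08 tcp [ 0.5432 -0.0316  0.1503] tool-y ang 0.5 w 0.156 F [-1.2  0.1 -2. ] slide mm [ 1.6 -0.2  0.3]
orange 63148.0 (124, 0, 436, 330)
```

View pics/g4.png

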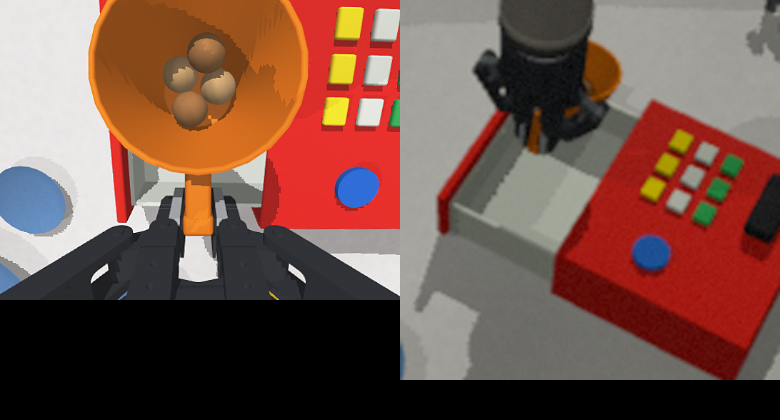

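```bash
cat >> fit.py <<'E'
def tilt_fit(a=None,p0=None):
    """mug pose from wrist view: tilt(deg), grip height s on bar (mm), x offset(mm)"""
    m=bot.camera_model('wrist');o=bot.get_obs();R=Ro.from_quat(np.array(o['tool_rot'])[[1,2,3,0]]).as_matrix()
    a=bot.read_camera('wrist') if a is None else a
    k=mask(a,(0,0,560,420));k=cv2.morphologyEx(k,cv2.MORPH_CLOSE,np.ones((3,3)))
    c=max(cv2.findContours(k,0,1)[0],key=cv2.contourArea);f=np.zeros_like(k);cv2.drawContours(f,[c],-1,1,-1)
    G=np.array(o['eef_pos'])+R@[0,0,-bot.grip_depth]
    mx=-R[:,0];my=-R[:,1]*1.;mz=np.cross(mx,my)
    if mz[2]<0: my=-my;mz=-mz
    B=np.c_[mx,my,mz]
    def T(p):
        r=B@Ro.from_euler('y',-np.radians(p[0])).as_matrix();t=np.eye(4);t[:3,:3]=r
        t[:3,3]=G-r@np.array([.07+p[2]/1e3,0,p[1]/1e3]);return t
    g=lambda i:cv2.GaussianBlur(i.astype(np.float32),(0,0),2)
    b=g(f);e=lambda p:((g(mug_sil(m,T(p)))-b)**2).sum()
    best=min((minimize(e,q,method='Nelder-Mead',options=dict(initial_simplex=[q,[q[0]+8,q[1],q[2]],[q[0],q[1]+6,q[2]],[q[0],q[1],q[2]+3]])) for q in (p0 or [[5,37,0],[25,45,0],[50,40,0],[80,37,0]])),key=lambda r:r.fun)
    print('tilt,s,dx',best.x.round(1),'err',round(best.fun),'mug',T(best.x)[:3,3].round(3));return T(best.x)
E
python3 - <<'E'
from fit import *
tilt_fit()
E
```

```text
tilt,s,dx [13.5 41.9  3.2] err 468 mug [0.543 0.03  0.111]
```

Call:
send_rows(
  slide=[
    [0, 0, 0],
    [0, 0, 0],
    [0, 0, 0],
    [0, 0, 0],
    [0, 0, 0],
    [0, 0, 0],
    [0, 0, 0],
    [0, 0, 0],
  ],
  roll=[0, 0, 0, 0, 0, 0, 0, 0],
  claw=[0.162, 0.162, 0.162, 0.162, 0.162, 0.162, 0.162, 0.162],
  force=20,
)

```text
t: 10.9
eef_pos: [0.5433, -0.0317, 0.1503]
tool_rot: [0.0, 0.704, 0.71, 0.0]
contact_force: [-0.5, -0.4, -2.2]
gripper_width: 0.167
grasp_force: 8.3
```

```bash
python3 - <<'E'
from fit import *
slide_to([.543,-.03,.15]);tilt_fit()
E
```

```text
t 10.9 tcp [ 0.5433 -0.0317  0.1503] tool-y ang 0.5 w 0.167 F [-0.5 -0.4 -2.2] slide mm [ 1.7 -0.3  0.3]
tilt,s,dx [13.7 41.8  3.1] err 478 mug [0.543 0.03  0.111]
```

It stopped at 13.7° without slipping, so I ease off slightly more.

Call:
send_rows(
  slide=[
    [0, 0, 0],
    [0, 0, 0],
    [0, 0, 0],
    [0, 0, 0],
    [0, 0, 0],
    [0, 0, 0],
    [0, 0, 0],
    [0, 0, 0],
  ],
  roll=[0, 0, 0, 0, 0, 0, 0, 0],
  claw=[0.1622, 0.1622, 0.1624, 0.1624, 0.1626, 0.1626, 0.1626, 0.1626],
  force=20,
)

```text
t: 11.62
eef_pos: [0.5432, -0.0317, 0.1503]
tool_rot: [0.0, 0.704, 0.71, -0.0]
contact_force: [-0.1, 0.3, -2.0]
gripper_width: 0.163
grasp_force: 3.4
```

```bash
python3 - <<'E'
from fit import *
slide_to([.543,-.03,.15]);tilt_fit()
E
```

```text
t 11.62 tcp [ 0.5432 -0.0317  0.1503] tool-y ang 0.5 w 0.163 F [-0.1  0.3 -2. ] slide mm [ 1.7 -0.2  0.3]
tilt,s,dx [86.6 45.8 18. ] err 1394 mug [ 0.544 -0.072  0.078]
```

It swung down. I tighten the grip and look.

Call:
send_rows(
  slide=[
    [0, 0, 0],
    [0, 0, 0],
    [0, 0, 0],
    [0, 0, 0],
    [0, 0, 0],
    [0, 0, 0],
    [0, 0, 0],
    [0, 0, 0],
  ],
  roll=[0, 0, 0, 0, 0, 0, 0, 0],
  claw=[0.16, 0.155, 0.15, 0.15, 0.15, 0.15, 0.15, 0.15],
  force=120,
)

```text
t: 12.33
eef_pos: [0.5433, -0.0316, 0.1503]
tool_rot: [-0.0, 0.704, 0.71, 0.0]
contact_force: [-0.2, -0.4, -0.9]
gripper_width: 0.158
grasp_force: 24.5
```

```bash
python3 - <<'E'
from fit import *
slide_to([.543,-.03,.15]);a=orange();tilt_fit(a);b=bot.read_camera('scene')
c=np.zeros((420,780,3),np.uint8);c[:300,:400]=cv2.resize(a,(400,300));c[:380,400:780]=cv2.resize(b[150:300,250:400],(380,380),interpolation=cv2.INTER_CUBIC)
cv2.imwrite('pics/g5.png',c[:,:,::-1])
E
```

```text
t 12.33 tcp [ 0.5433 -0.0316  0.1503] tool-y ang 0.5 w 0.158 F [-0.2 -0.4 -0.9] slide mm [ 1.6 -0.3  0.3]
orange 18118.0 (195, 9, 365, 342)
tilt,s,dx [85.7 46.5 17.7] err 1802 mug [ 0.544 -0.071  0.078]
```

View pics/g5.png

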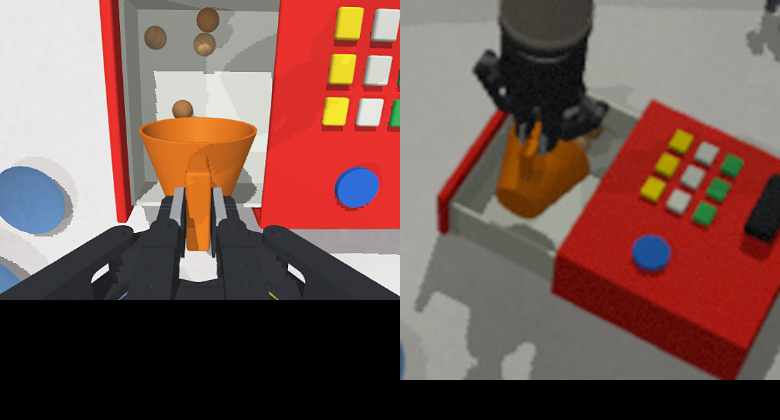

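Three balls lie in the drawer at wrist crop (155,38), (207,20) and (204,44). The fourth is at (182,108), just past the mug's lip. I tighten, raise the mug over the drawer and check.

Call:
send_rows(
  slide=[
    [0, 0, 0],
    [0, 0, 0],
    [0, 0, -20],
    [0, 0, -50],
    [0, 0, -70],
    [0, 0, -70],
    [0, 0, -70],
    [0, 0, -70],
  ],
  roll=[0, 0, 0, 0, 0, 0, 0, 0],
  claw=[0.145, 0.13, 0.1, 0.05, 0, 0, 0, 0],
  force=120,
)

```text
t: 13.1
eef_pos: [0.5426, -0.0314, 0.2195]
tool_rot: [-0.0, 0.704, 0.71, -0.0]
contact_force: [-0.3, 0.3, -1.2]
gripper_width: 0.124
grasp_force: 119.2
```

```bash
python3 - <<'E'
from fit import *
slide_to([.543,-.03,.22]);a=bot.read_camera('wrist');m=bot.camera_model('wrist');tilt_fit(a)
cv2.imwrite('pics/g6.png',a[:,:,::-1])
E
```

```text
t 13.1 tcp [ 0.5426 -0.0314  0.2195] tool-y ang 0.5 w 0.124 F [-0.3  0.3 -1.2] slide mm [ 1.4  0.4 -0.5]
tilt,s,dx [85.3 48.9 20.5] err 1570 mug [ 0.543 -0.073  0.144]
```

View pics/g6.png

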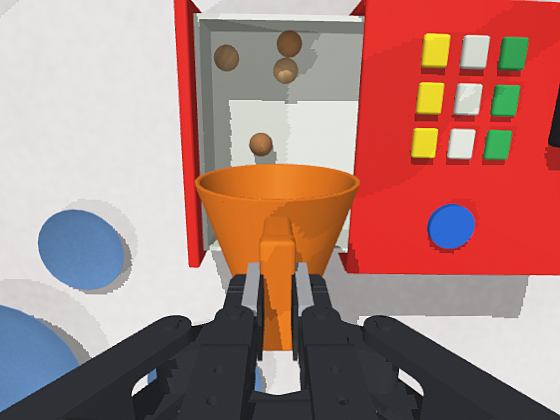

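All four balls lie on the drawer floor, at (226,58), (289,43), (285,70) and (261,144), and the mug is empty. Now I take the mug to the free bench on the left to right it.

Call:
send_rows(
  slide=[
    [35, -8, 0],
    [75, -18, 0],
    [115, -28, 0],
    [155, -38, 0],
    [195, -50, 0],
    [235, -60, 0],
    [275, -71, 0],
    [315, -82, 0],
  ],
  roll=[0, 0, 0, 0, 0, 0, 0, 0],
  claw=[0, 0, 0, 0, 0, 0, 0, 0],
)

```text
t: 13.82
eef_pos: [0.4567, 0.284, 0.219]
tool_rot: [-0.0, 0.704, 0.71, -0.001]
contact_force: [0.9, 1.0, -2.0]
gripper_width: 0.124
grasp_force: 119.1
```

Call:
send_rows(
  slide=[
    [36, -10, 0],
    [36, -10, 20],
    [36, -10, 50],
    [36, -10, 75],
    [36, -10, 85],
    [36, -10, 85],
    [36, -10, 85],
    [36, -10, 85],
  ],
  roll=[0, 0, 0, 0, 0, 0, 0, 0],
  claw=[0, 0, 0, 0, 0, 0, 0, 0],
)

```text
t: 14.48
eef_pos: [0.4489, 0.3188, 0.1364]
tool_rot: [0.0, 0.704, 0.71, 0.001]
contact_force: [-0.1, 0.2, -1.3]
gripper_width: 0.125
grasp_force: 119.1
```

```bash
python3 - <<'E'
from fit import *
slide_to([.45,.32,.12]);tilt_fit()
# scene+top full fit with tilt, given yaw
M={n:bot.camera_model(n) for n in('scene','top')}
for n in M:
    im=bot.read_camera(n);np.save(f'pics/{n}1.npy',im)
    p=proj(M[n],[[.45,.32,.1]])[0];x,y=(p-45).astype(int);k=mask(im,(max(x,0),max(y,0),90,90));print(n,p,k.sum(),cv2.boundingRect(cv2.findNonZero(k)))
E
```

```text
t 14.48 tcp [0.4489 0.3188 0.1364] tool-y ang 0.5 w 0.125 F [-0.1  0.2 -1.3] slide mm [ 1.2  1.1 16.4]
tilt,s,dx [84.2 51.  21.3] err 1543 mug [0.449 0.277 0.059]
scene [332.87945409 111.70040429] 718 (321, 96, 31, 37)
top [123.0813315  233.34308801] 694 (114, 219, 32, 35)
```

Call:
send_rows(
  slide=[
    [0, 0, 8],
    [0, 0, 15],
    [0, 0, 18],
    [0, 0, 20],
    [0, 0, 22],
    [0, 0, 22],
    [0, 0, 22],
    [0, 0, 22],
  ],
  roll=[0, 0, 0, 0, 0, 0, 0, 0],
  claw=[0, 0, 0, 0, 0, 0, 0, 0],
)

```text
t: 15.3
eef_pos: [0.4482, 0.3186, 0.1134]
tool_rot: [0.0, 0.704, 0.71, 0.0]
contact_force: [-0.4, -0.1, -1.6]
gripper_width: 0.123
grasp_force: 119.2
```

Call:
send_rows(
  slide=[
    [0, 0, 2],
    [0, 0, 4],
    [0, 0, 5],
    [0, 0, 6],
    [0, 0, 6],
    [0, 0, 6],
    [0, 0, 6],
    [0, 0, 6],
  ],
  roll=[0, 0, 0, 0, 0, 0, 0, 0],
  claw=[0, 0, 0, 0, 0, 0, 0, 0],
)

```text
t: 15.97
eef_pos: [0.4481, 0.3185, 0.1074]
tool_rot: [0.0, 0.704, 0.71, 0.0]
contact_force: [0.4, -0.8, -1.2]
gripper_width: 0.127
grasp_force: 119.2
```

```bash
python3 - <<'E'
from fit import *
slide_to([.45,.32,.1]);tilt_fit()
E
```

```text
t 15.97 tcp [0.4481 0.3185 0.1074] tool-y ang 0.5 w 0.127 F [ 0.4 -0.8 -1.2] slide mm [1.5 1.9 7.4]
tilt,s,dx [85.8 47.3 19.4] err 1540 mug [0.448 0.278 0.033]
```

Call:
send_rows(
  slide=[
    [0, 0, 2],
    [0, 0, 4],
    [0, 0, 5],
    [0, 0, 6],
    [0, 0, 7],
    [0, 0, 8],
    [0, 0, 8],
    [0, 0, 8],
  ],
  roll=[0, 0, 0, 0, 0, 0, 0, 0],
  claw=[0, 0, 0, 0, 0, 0, 0, 0],
)

```text
t: 16.68
eef_pos: [0.4514, 0.3176, 0.1035]
tool_rot: [0.001, 0.705, 0.709, 0.002]
contact_force: [-3.9, -9.8, 36.1]
gripper_width: 0.125
grasp_force: 124.0
```

```bash
python3 - <<'E'
from fit import *
slide_to([.45,.32,.1]);tilt_fit()
E
```

```text
t 16.68 tcp [0.4514 0.3176 0.1035] tool-y ang 0.4 w 0.125 F [-3.9 -9.8 36.1] slide mm [ 2.4 -1.4  3.5]
tilt,s,dx [84.5 49.3 20.7] err 1540 mug [0.452 0.277 0.027]
```

The mug is on the bench with 36 N of press. I relieve it, release so it lies on its wall, rise and measure.

Call:
send_rows(
  slide=[
    [0, 0, -4],
    [0, 0, -5],
    [0, 0, -5],
    [0, 0, -5],
    [0, 0, -5],
    [0, 0, -5],
    [0, 0, -5],
    [0, 0, -5],
  ],
  roll=[0, 0, 0, 0, 0, 0, 0, 0],
  claw=[0.1, 0.14, 0.16, 0.17, 0.2, 0.4, 0.5, 0.5],
)

```text
t: 17.4
eef_pos: [0.448, 0.3185, 0.1041]
tool_rot: [0.0, 0.704, 0.71, -0.0]
contact_force: [0.2, 0.4, 0.6]
gripper_width: 0.498
grasp_force: 0.0
```

Call:
send_rows(
  slide=[
    [0, 0, -30],
    [-20, 0, -70],
    [-40, 0, -100],
    [-40, 0, -100],
    [-40, 0, -100],
    [-40, 0, -100],
    [-40, 0, -100],
    [-40, 0, -100],
  ],
  roll=[0, 0, 0, 0, 0, 0, 0, 0],
  claw=[0.5, 0.5, 0.5, 0.5, 0.5, 0.5, 0.5, 0.5],
)

```text
t: 18.07
eef_pos: [0.4475, 0.2788, 0.203]
tool_rot: [-0.0, 0.703, 0.711, -0.001]
contact_force: [-0.3, 0.5, -0.7]
gripper_width: 0.498
grasp_force: 0.0
```

```bash
cat > lie.py <<'E'
from fit import *
def fit_lie(views,p0,tilt0=73.):
    """x,y of foot centre, yaw, tilt; resting on bench"""
    def T(p):
        r=Ro.from_euler('z',p[2]).as_matrix()@Ro.from_euler('y',-np.radians(p[3])).as_matrix()
        a=np.linspace(0,2*np.pi,90);c=np.c_[np.cos(a),np.sin(a)]
        b=np.r_[np.c_[.024*c,0*a],np.c_[.046*c,0*a+.07]]@r.T
        t=np.eye(4);t[:3,:3]=r;t[:3,3]=[p[0],p[1],-b[:,2].min()];return t
    g=lambda i:cv2.GaussianBlur(i.astype(np.float32),(0,0),2)
    def clean(k):
        k=cv2.morphologyEx(k,cv2.MORPH_CLOSE,np.ones((5,5)));c=max(cv2.findContours(k,0,1)[0],key=cv2.contourArea);f=np.zeros_like(k);cv2.drawContours(f,[c],-1,1,-1);return f
    B=[g(clean(k)) for _,k in views]
    e=lambda p:sum(((g(mug_sil(m,T(p)))-b)**2).sum() for (m,_),b in zip(views,B))
    rs=[minimize(e,q,method='Nelder-Mead',options=dict(maxiter=400,initial_simplex=[q]+[list(np.array(q)+d) for d in np.diag([.01,.01,.2,-15])])) for q in ([*p0,tilt0],[*p0,tilt0-50])]
    r=min(rs,key=lambda r:r.fun);print('x,y,yaw,tilt',r.x[:2].round(4),np.degrees(r.x[2]).round(1),r.x[3].round(1),'err',round(r.fun),[round(q.fun) for q in rs]);return T(r.x)
def look(p0,which=('wrist',)):
    V=[]
    for n in which:
        m=bot.camera_model(n);im=bot.read_camera(n);np.save(f'pics/last_{n}.npy',im)
        u=proj(m,[[p0[0],p0[1],.04]])[0];s=200 if n=='wrist' else 45
        x,y=np.maximum(u-s,0).astype(int);V.append((m,mask(im,(x,y,2*s,2*s))))
    T=fit_lie(V,p0)
    for s in(.032,.037,.042,.047): print('bar s',s,(T[:3,:3]@[.07,0,s]+T[:3,3]).round(4))
    return T
E
python3 - <<'E'
from lie import *
slide_to([.45,.28,.2])
look([.45,.28,-1.57]);look([.45,.28,-1.57],('scene',))
E
```

```text
t 18.07 tcp [0.4475 0.2788 0.203 ] tool-y ang 0.6 w 0.498 F [-0.3  0.5 -0.7] slide mm [1.2 2.5 3. ]
x,y,yaw,tilt [0.4498 0.2738] -89.4 74.9 err 62 [69, 62]
bar s 0.032 [0.4497 0.2864 0.102 ]
bar s 0.037 [0.4497 0.2912 0.1033]
bar s 0.042 [0.4496 0.296  0.1046]
bar s 0.047 [0.4496 0.3009 0.1059]
x,y,yaw,tilt [0.4529 0.2735] -94.5 64.1 err 6 [6, 9]
bar s 0.032 [0.4527 0.2717 0.0985]
bar s 0.037 [0.4531 0.2762 0.1007]
bar s 0.042 [0.4534 0.2807 0.1029]
bar s 0.047 [0.4538 0.2852 0.1051]
```

The mug lies with its foot at (0.450,0.274), tilt about 74° and bar centre at (0.450,0.296,0.103). I regrip the bar at mid pad with a light grip.

Call:
send_rows(
  slide=[
    [17, 2, 40],
    [17, 2, 80],
    [17, 2, 110],
    [17, 2, 119],
    [17, 2, 119],
    [17, 2, 119],
    [17, 2, 119],
    [17, 2, 119],
  ],
  roll=[0, 0, 0, 0, 0, 0, 0, 0],
  claw=[0.5, 0.5, 0.5, 0.5, 0.4, 0.3, 0.2, 0.18],
  force=60,
)

```text
t: 18.83
eef_pos: [0.4515, 0.2963, 0.0872]
tool_rot: [0.0, 0.704, 0.71, 0.002]
contact_force: [-0.8, 0.4, -0.4]
gripper_width: 0.182
grasp_force: 0.0
```

Call:
send_rows(
  slide=[
    [0, 0, 0],
    [0, 0, 0],
    [0, 0, 0],
    [0, 0, 0],
    [0, 0, 0],
    [0, 0, 0],
    [0, 0, 0],
    [0, 0, 0],
  ],
  roll=[0, 0, 0, 0, 0, 0, 0, 0],
  claw=[0.17, 0.165, 0.162, 0.16, 0.158, 0.157, 0.157, 0.157],
)

```text
t: 19.5
eef_pos: [0.4509, 0.2961, 0.0866]
tool_rot: [-0.0, 0.704, 0.71, 0.001]
contact_force: [-0.9, -0.8, 8.2]
gripper_width: 0.159
grasp_force: 14.5
```

Now the righting arc about the foot edge, first half.

Call:
send_rows(
  slide=[
    [-6, 0, 0],
    [-12, 0, 0],
    [-18, 0, 0],
    [-24, 0, 0],
    [-33, 0, 2],
    [-41, 0, 4],
    [-41, 0, 4],
    [-41, 0, 4],
  ],
  roll=[0, 0, 0, 0, 0, 0, 0, 0],
  claw=[0.157, 0.157, 0.157, 0.157, 0.157, 0.157, 0.157, 0.157],
)

```text
t: 20.17
eef_pos: [0.4507, 0.2533, 0.0814]
tool_rot: [0.0, 0.704, 0.71, -0.0]
contact_force: [-0.1, -2.9, 6.0]
gripper_width: 0.16
grasp_force: 15.6
```

```bash
python3 - <<'E'
from lie import *
slide_to([.45,.28,.2]);tilt_fit(p0=[[70,42,0],[50,42,0],[85,42,0]]);look([.45,.27,-1.57],('scene',))
E
```

```text
t 20.17 tcp [0.4507 0.2533 0.0814] tool-y ang 0.5 w 0.16 F [-0.1 -2.9  6. ] slide mm [  26.6   -0.6 -118.6]
tilt,s,dx [49.8 46.4  3.1] err 118 mug [0.451 0.265 0.014]
x,y,yaw,tilt [0.4608 0.26  ] -83.5 49.3 err 110 [113, 110]
bar s 0.032 [0.4633 0.2387 0.0921]
bar s 0.037 [0.4628 0.2425 0.0954]
bar s 0.042 [0.4624 0.2462 0.0986]
bar s 0.047 [0.462  0.25   0.1019]
```

Tilt is down to 50° as planned, so I finish the arc.

Call:
send_rows(
  slide=[
    [-9, 0, 3],
    [-17, 0, 7],
    [-25, 0, 12],
    [-32, 0, 17],
    [-40, 0, 23],
    [-47, 0, 29],
    [-53, 0, 36],
    [-57, 0, 41],
  ],
  roll=[0, 0, 0, 0, 0, 0, 0, 0],
  claw=[0.157, 0.157, 0.157, 0.157, 0.157, 0.157, 0.157, 0.157],
)

```text
t: 20.93
eef_pos: [0.4508, 0.1969, 0.0395]
tool_rot: [-0.0, 0.704, 0.71, -0.0]
contact_force: [-0.6, 0.3, 2.3]
gripper_width: 0.157
grasp_force: 18.8
```

Call:
send_rows(
  slide=[
    [-3, 0, 4],
    [-6, 0, 8],
    [-9, 0, 13],
    [-9, 0, 15],
    [-9, 0, 15],
    [-9, 0, 15],
    [-9, 0, 15],
    [-9, 0, 15],
  ],
  roll=[0, 0, 0, 0, 0, 0, 0, 0],
  claw=[0.157, 0.157, 0.157, 0.157, 0.157, 0.157, 0.157, 0.157],
)

```text
t: 21.6
eef_pos: [0.4512, 0.1888, 0.0253]
tool_rot: [-0.0, 0.704, 0.711, 0.0]
contact_force: [-0.5, 0.8, -0.6]
gripper_width: 0.159
grasp_force: 18.1
```

```bash
python3 - <<'E'
from lie import *
slide_to([.45,.28,.2]);tilt_fit(p0=[[0,42,0],[10,42,0]])
E
```

```text
t 21.6 tcp [0.4512 0.1888 0.0253] tool-y ang 0.6 w 0.159 F [-0.5  0.8 -0.6] slide mm [  91.2   -0.3 -174.7]
tilt,s,dx [ 0.8 43.4  1.2] err 163 mug [ 0.45   0.259 -0.   ]
```

The mug stands upright at (0.450,0.259). I tighten, lift and carry it to the saucer.

Call:
send_rows(
  slide=[
    [0, 0, 0],
    [0, 0, 0],
    [0, 0, 0],
    [0, 0, 0],
    [0, 0, -20],
    [0, 0, -55],
    [0, 0, -90],
    [0, 0, -120],
  ],
  roll=[0, 0, 0, 0, 0, 0, 0, 0],
  claw=[0.15, 0.13, 0.1, 0, 0, 0, 0, 0],
  force=120,
)

```text
t: 22.32
eef_pos: [0.4512, 0.1882, 0.147]
tool_rot: [0.0, 0.704, 0.71, -0.0]
contact_force: [0.2, 1.2, -1.6]
gripper_width: 0.141
grasp_force: 117.1
```

Call:
send_rows(
  slide=[
    [-30, 5, -15],
    [-65, 10, -15],
    [-100, 15, -15],
    [-140, 20, -15],
    [-180, 20, -15],
    [-220, 20, -15],
    [-260, 20, -15],
    [-300, 20, -15],
  ],
  roll=[0, 0, 0, 0, 0, 0, 0, 0],
  claw=[0, 0, 0, 0, 0, 0, 0, 0],
)

```text
t: 22.98
eef_pos: [0.4735, -0.1131, 0.1605]
tool_rot: [0.0, 0.704, 0.71, 0.0]
contact_force: [0.4, -0.5, -1.8]
gripper_width: 0.143
grasp_force: 117.1
```

```bash
python3 - <<'E'
from lie import *
slide_to([.459,-.3445,.155]);tilt_fit(p0=[[0,42,0],[10,42,0]])
E
```

```text
t 22.98 tcp [ 0.4735 -0.1131  0.1605] tool-y ang 0.5 w 0.143 F [ 0.4 -0.5 -1.8] slide mm [-231.3  -16.7    5.4]
tilt,s,dx [ 1.4 43.   1.2] err 169 mug [ 0.473 -0.043  0.134]
```

Call:
send_rows(
  slide=[
    [-35, -3, 0],
    [-75, -6, 0],
    [-115, -9, 0],
    [-155, -12, 0],
    [-190, -15, 0],
    [-220, -16, 0],
    [-232, -16, 0],
    [-232, -16, 0],
  ],
  roll=[0, 0, 0, 0, 0, 0, 0, 0],
  claw=[0, 0, 0, 0, 0, 0, 0, 0],
)

```text
t: 23.7
eef_pos: [0.4591, -0.347, 0.1605]
tool_rot: [0.001, 0.706, 0.709, -0.001]
contact_force: [0.7, -0.2, -0.9]
gripper_width: 0.15
grasp_force: 117.1
```

Call:
send_rows(
  slide=[
    [0, 0, 30],
    [0, 0, 65],
    [0, 0, 95],
    [0, 0, 110],
    [0, 0, 115],
    [0, 0, 115],
    [0, 0, 115],
    [0, 0, 115],
  ],
  roll=[0, 0, 0, 0, 0, 0, 0, 0],
  claw=[0, 0, 0, 0, 0, 0, 0, 0],
)

```text
t: 24.37
eef_pos: [0.4613, -0.3435, 0.0467]
tool_rot: [0.001, 0.704, 0.711, 0.0]
contact_force: [0.1, 0.5, -1.0]
gripper_width: 0.142
grasp_force: 117.1
```

```bash
python3 - <<'E'
from lie import *
slide_to([.46,-.3445,.155]);T=tilt_fit(p0=[[0,42,0],[10,42,0]])
# blue saucer visible around the mug: compare with model disc
for n in('wrist','top','scene'):
    m=bot.camera_model(n);im=bot.read_camera(n);k=cv2.inRange(cv2.cvtColor(im,cv2.COLOR_RGB2HSV),(98,90,30),(115,255,255))
    u=proj(m,[[.46,-.2745,.012]])[0];x,y=u;s=170 if n=='wrist' else 32
    o=np.zeros_like(k);x0,y0=max(int(x-s),0),max(int(y-s),0);o[y0:int(y+s),x0:int(x+s)]=k[y0:int(y+s),x0:int(x+s)]
    p=cv2.findNonZero(o)
    if p is None: print(n,'none');continue
    W=np.array([plane(m,q,.014)[:2] for q in p[:,0]]).astype(np.float32)
    print(n,cv2.minEnclosingCircle(W),len(p))
E
```

```text
t 24.37 tcp [ 0.4613 -0.3435  0.0467] tool-y ang 0.6 w 0.142 F [ 0.1  0.5 -1. ] slide mm [  -1.1   -1.  -108.3]
tilt,s,dx [ 1.3 43.2  1.2] err 171 mug [ 0.461 -0.273  0.021]
wrist none
top ((0.46615922451019287, -0.2642030417919159), 0.06531795859336853) 535
scene ((0.47119247913360596, -0.27348849177360535), 0.0635131374001503) 592
```

Call:
send_rows(
  slide=[
    [0, 0, 6],
    [0, 0, 11],
    [0, 0, 13],
    [0, 0, 14],
    [0, 0, 15],
    [0, 0, 16],
    [0, 0, 16],
    [0, 0, 16],
  ],
  roll=[0, 0, 0, 0, 0, 0, 0, 0],
  claw=[0, 0, 0, 0, 0, 0, 0, 0],
)

```text
t: 25.23
eef_pos: [0.4601, -0.3435, 0.0298]
tool_rot: [-0.0, 0.704, 0.71, 0.0]
contact_force: [-1.0, 0.3, 6.8]
gripper_width: 0.142
grasp_force: 118.2
```

```bash
python3 - <<'E'
from lie import *
slide_to([.46,-.3445,.031]);T=tilt_fit(p0=[[0,42,0],[10,42,0]])
E
```

```text
t 25.23 tcp [ 0.4601 -0.3435  0.0298] tool-y ang 0.5 w 0.142 F [-1.   0.3  6.8] slide mm [-1.  -0.2 -1.2]
tilt,s,dx [ 0.8 42.9  1.2] err 123 mug [ 0.46  -0.273  0.005]
```

On the saucer. I ease the grip, open, and lift away.

Call:
send_rows(
  slide=[
    [0, 0, -1],
    [0, 0, -1],
    [0, 0, -1],
    [0, 0, -1],
    [0, 0, -1],
    [0, 0, -1],
    [0, 0, -1],
    [0, 0, -1],
  ],
  roll=[0, 0, 0, 0, 0, 0, 0, 0],
  claw=[0.14, 0.155, 0.16, 0.165, 0.2, 0.3, 0.4, 0.4],
)

```text
t: 25.95
eef_pos: [0.4602, -0.3434, 0.0302]
tool_rot: [0.0, 0.704, 0.71, -0.0]
contact_force: [-0.1, 0.1, -0.2]
gripper_width: 0.398
grasp_force: 0.0
```

Call:
send_rows(
  slide=[
    [0, 0, -10],
    [0, 0, -30],
    [0, 0, -60],
    [0, 0, -95],
    [0, 0, -130],
    [0, 0, -150],
    [-10, 0, -150],
    [-10, 0, -150],
  ],
  roll=[0, 0, 0, 0, 0, 0, 0, 0],
  claw=[0.4, 0.4, 0.4, 0.4, 0.4, 0.4, 0.4, 0.4],
)

```text
t: 26.62
eef_pos: [0.4607, -0.3554, 0.1823]
tool_rot: [0.002, 0.704, 0.71, 0.0]
contact_force: [-0.1, -0.0, -0.6]
gripper_width: 0.402
grasp_force: 0.0
```

```bash
python3 - <<'E'
from lie import *
slide_to([.42,.008,.19])
m=bot.camera_model('wrist');im=bot.read_camera('wrist');np.save('pics/fin.npy',im)
hsv=cv2.cvtColor(im,cv2.COLOR_RGB2HSV)
V=[(m,cv2.morphologyEx(mask(im,(0,0,560,420)),cv2.MORPH_CLOSE,np.ones((5,5))))]
c=max(cv2.findContours(V[0][1],0,1)[0],key=cv2.contourArea);f=np.zeros_like(V[0][1]);cv2.drawContours(f,[c],-1,1,-1)
print('mug',fit_mug([(m,f)],[.46,-.273,-1.57],z=.006))
k=cv2.inRange(hsv,(98,90,30),(115,255,255));cs=cv2.findContours(k|f*255,0,1)[0]
for q in cs:
    if cv2.contourArea(q)>1500:
        W=np.array([plane(m,p,.014)[:2] for p in q[:,0]]).astype(np.float32);print('blob',cv2.minEnclosingCircle(W),cv2.boundingRect(q))
b=cv2.inRange(hsv,(98,90,30),(115,255,255));P=cv2.findNonZero(b)[:,0]
W=np.array([plane(m,p,.014)[:2] for p in P]).astype(np.float32);W=W[np.hypot(W[:,0]-.46,W[:,1]+.2745)<.09];print('saucer hull',cv2.minEnclosingCircle(W),len(W))
mt=bot.camera_model('top');it=bot.read_camera('top');np.save('pics/top_fin.npy',it)
E
```

```text
t 26.62 tcp [ 0.4607 -0.3554  0.1823] tool-y ang 0.5 w 0.402 F [-0.1 -0.  -0.6] slide mm [363.7 -37.7  -8.8]
mug (array([ 0.45994692, -0.27360999, -1.55305027]), np.float64(171.73385620117188))
blob ((0.4596535563468933, -0.2840670049190521), 0.07795686274766922) (192, 0, 167, 198)
blob ((0.2567634582519531, -0.28308695554733276), 0.08835665881633759) (0, 0, 100, 196)
saucer hull ((0.4595087170600891, -0.27359315752983093), 0.06772038340568542) 6023
```

The mug is centred on the saucer: mug (0.460,−0.274), saucer (0.4595,−0.2736). Next I shut the drawer, moving in front of the panel with the fingers closed.

Call:
send_rows(
  slide=[
    [40, -4, -10],
    [80, -8, -10],
    [120, -12, -10],
    [160, -16, -10],
    [200, -20, -10],
    [240, -24, -10],
    [280, -28, -10],
    [320, -30, -10],
  ],
  roll=[0, 0, 0, 0, 0, 0, 0, 0],
  claw=[0, 0, 0, 0, 0, 0, 0, 0],
  force=60,
)

```text
t: 27.38
eef_pos: [0.4251, -0.0318, 0.1892]
tool_rot: [-0.001, 0.704, 0.71, -0.001]
contact_force: [2.1, 0.3, -0.1]
gripper_width: 0.001
grasp_force: 0.0
```

Call:
send_rows(
  slide=[
    [30, -2, 0],
    [44, -2, 0],
    [44, -2, 0],
    [44, -2, 0],
    [44, -2, 0],
    [44, -2, 0],
    [44, -2, 0],
    [44, -2, 0],
  ],
  roll=[0, 0, 0, 0, 0, 0, 0, 0],
  claw=[0, 0, 0, 0, 0, 0, 0, 0],
)

```text
t: 28.05
eef_pos: [0.4248, 0.0094, 0.1902]
tool_rot: [-0.0, 0.705, 0.71, -0.0]
contact_force: [0.1, 0.6, -0.3]
gripper_width: 0.001
grasp_force: 0.0
```

```bash
python3 - <<'E'
from lie import *
slide_to([.432,.008,.053]);print(bot.get_obs()['q'].round(2))
m=bot.camera_model('wrist');im=bot.read_camera('wrist');hsv=cv2.cvtColor(im,cv2.COLOR_RGB2HSV)
k=cv2.inRange(hsv,(0,150,80),(4,255,255))|cv2.inRange(hsv,(174,150,80),(180,255,255))
P=cv2.findNonZero(k)
if P is not None:
    W=np.array([plane(m,p,.078)[:2] for p in P[::5,0]]);print('red x at z=.078 percentiles',np.percentile(W[:,0],[0,1,5,50]),'y',np.percentile(W[:,1],[0,100]))
E
```

```text
t 28.05 tcp [0.4248 0.0094 0.1902] tool-y ang 0.4 w 0.001 F [ 0.1  0.6 -0.3] slide mm [ -1.4   7.2 137.2]
[-0.62  0.11  0.49  2.19 -0.07  0.86 -0.08]
red x at z=.078 percentiles [0.45822704 0.45917626 0.46177558 0.6083045 ] y [-0.09816701  0.11563509]
```

Call:
send_rows(
  slide=[
    [-1, 2, 35],
    [-1, 2, 70],
    [-1, 2, 100],
    [-1, 2, 125],
    [-1, 2, 137],
    [-1, 2, 137],
    [-1, 2, 137],
    [-1, 2, 137],
  ],
  roll=[0, 0, 0, 0, 0, 0, 0, 0],
  claw=[0, 0, 0, 0, 0, 0, 0, 0],
)

```text
t: 28.77
eef_pos: [0.4276, 0.0091, 0.0541]
tool_rot: [0.0, 0.704, 0.71, 0.001]
contact_force: [0.2, 0.3, 0.9]
gripper_width: 0.001
grasp_force: 0.0
```

Call:
send_rows(
  slide=[
    [0, 10, 0],
    [0, 20, 0],
    [0, 32, 0],
    [0, 44, 0],
    [0, 56, 0],
    [0, 68, 0],
    [0, 80, 0],
    [0, 92, 0],
  ],
  roll=[0, 0, 0, 0, 0, 0, 0, 0],
  claw=[0, 0, 0, 0, 0, 0, 0, 0],
)

```text
t: 29.43
eef_pos: [0.5202, 0.0098, 0.054]
tool_rot: [0.0, 0.704, 0.71, 0.0]
contact_force: [-2.6, -1.1, 0.8]
gripper_width: 0.002
grasp_force: 1.2
```

Call:
send_rows(
  slide=[
    [0, 10, 0],
    [0, 18, 0],
    [0, 26, 0],
    [0, 33, 0],
    [0, 39, 0],
    [0, 44, 0],
    [0, 47, 0],
    [0, 49, 0],
  ],
  roll=[0, 0, 0, 0, 0, 0, 0, 0],
  claw=[0, 0, 0, 0, 0, 0, 0, 0],
)

```text
t: 30.1
eef_pos: [0.5682, 0.0107, 0.0533]
tool_rot: [0.0, 0.704, 0.71, 0.0]
contact_force: [-1.6, -0.8, 0.4]
gripper_width: -0.001
grasp_force: 0.8
```

Call:
send_rows(
  slide=[
    [0, 1, 0],
    [0, 2, 0],
    [0, 3, 0],
    [0, 4, 0],
    [0, 5, 0],
    [0, 6, 0],
    [0, 6, 0],
    [0, 6, 0],
  ],
  roll=[0, 0, 0, 0, 0, 0, 0, 0],
  claw=[0, 0, 0, 0, 0, 0, 0, 0],
)

```text
t: 30.77
eef_pos: [0.5741, 0.0107, 0.0533]
tool_rot: [0.0, 0.704, 0.71, 0.0]
contact_force: [-0.8, 0.0, 0.0]
gripper_width: -0.003
grasp_force: 0.4
```

Call:
send_rows(
  slide=[
    [0, 1, 0],
    [0, 2, 0],
    [0, 3, 0],
    [0, 4, 0],
    [0, 5, 0],
    [0, 6, 0],
    [0, 6, 0],
    [0, 6, 0],
  ],
  roll=[0, 0, 0, 0, 0, 0, 0, 0],
  claw=[0, 0, 0, 0, 0, 0, 0, 0],
)

```text
t: 31.43
eef_pos: [0.5777, 0.0108, 0.053]
tool_rot: [-0.002, 0.704, 0.71, -0.001]
contact_force: [-7.9, 0.4, 6.1]
gripper_width: -0.002
grasp_force: 4.0
```

Call:
send_rows(
  slide=[
    [0, 1, 0],
    [0, 2, 0],
    [0, 2, 0],
    [0, 2, 0],
    [0, 2, 0],
    [0, 2, 0],
    [0, 2, 0],
    [0, 2, 0],
  ],
  roll=[0, 0, 0, 0, 0, 0, 0, 0],
  claw=[0, 0, 0, 0, 0, 0, 0, 0],
)

```text
t: 32.1
eef_pos: [0.5777, 0.0108, 0.0527]
tool_rot: [-0.003, 0.704, 0.71, -0.003]
contact_force: [-13.6, -0.2, 10.5]
gripper_width: -0.003
grasp_force: 6.8
```

```bash
python3 - <<'E'
from h import *
slide_to([.58,.01,.053]);print(bot.get_obs()['torque'])
E
```

```text
t 32.1 tcp [0.5777 0.0108 0.0527] tool-y ang 0.5 w -0.003 F [-13.6  -0.2  10.5] slide mm [-0.8  2.3 -0.3]
[-0.06939027  2.57578637 -0.02633781]
```

Call:
send_rows(
  slide=[
    [0, -15, 0],
    [0, -45, 0],
    [0, -80, -20],
    [0, -100, -55],
    [0, -100, -95],
    [0, -100, -135],
    [0, -100, -160],
    [0, -100, -160],
  ],
  roll=[0, 0, 0, 0, 0, 0, 0, 0],
  claw=[0, 0, 0, 0, 0, 0, 0, 0],
)

```text
t: 32.77
eef_pos: [0.486, 0.0103, 0.2191]
tool_rot: [0.003, 0.704, 0.71, 0.005]
contact_force: [0.7, 0.5, -0.1]
gripper_width: -0.002
grasp_force: 0.0
```

```bash
python3 - <<'E'
from h import *
slide_to([.58,.01,.2])
for n in('wrist','scene'):
    m=bot.camera_model(n);im=bot.read_camera(n);hsv=cv2.cvtColor(im,cv2.COLOR_RGB2HSV)
    np.save(f'pics/end_{n}.npy',im)
    k=cv2.inRange(hsv,(0,120,30),(4,255,255))|cv2.inRange(hsv,(174,120,30),(180,255,255))
    for y in(.07,.04,-.03,-.06,-.08):
        xs=np.arange(.44,.66,.002);U=proj(m,[[x,y,.078] for x in xs]).round().astype(int)
        s=''.join('#' if 0<=v<420 and 0<=u<560 and k[v,u] else '.' for u,v in U);print(n,y,s)
    print([[round(float(x),3) for x in xs[[0,50]]]])
E
```

```text
t 32.77 tcp [0.486  0.0103 0.2191] tool-y ang 0.5 w -0.002 F [ 0.7  0.5 -0.1] slide mm [-1.2 93.8 20.2]
wrist 0.07 ..................................................................###############.######################.......
wrist 0.04 ..................................................................###############.######################.......
wrist -0.03 ..................................................................###############.#############################
wrist -0.06 ..................................................................###############.#############################
wrist -0.08 ........................................................................#######################################
[[0.44, 0.54]]
scene 0.07 ............................................................................###########################.##.##.#
scene 0.04 .............................................................................########################..........
scene -0.03 .............................................................................##################################
scene -0.06 .............................................................................##################################
scene -0.08 .............................................................................##################################
[[0.44, 0.54]]
```

```bash
python3 - <<'E'
from h import *
m=bot.camera_model('wrist');im=np.load('pics/end_wrist.npy')
c,_=ray(m,(280,210));print('cam',c.round(3))
for y in(.06,-.05):
    xs=np.arange(.564,.626,.0015);U=proj(m,[[x,y,.08] for x in xs]);print(y,'px/mm',(np.hypot(*(U[-1]-U[0]))/62).round(2))
    for x,u in zip(xs,U):
        a=cv2.getRectSubPix(im,(1,1),tuple(map(float,u)))[0,0];print(f'{x*1000:.0f}:{a[0]},{a[1]},{a[2]}',end=' ')
    print()
E
```

```text
cam [0.482 0.085 0.357]
0.06 px/mm 1.3
564:169,126,125 565:121,20,18 567:125,27,25 568:125,27,25 570:124,25,23 571:125,26,24 573:125,26,24 574:125,26,24 576:125,26,23 577:126,28,26 579:126,28,25 580:125,26,25 582:125,27,25 583:125,27,25 585:150,30,26 586:201,38,34 588:206,41,37 589:205,39,36 591:204,38,35 592:205,36,32 594:150,79,74 595:110,120,114 597:140,36,32 598:191,36,32 600:204,39,35 601:203,37,35 603:204,39,37 604:203,39,36 606:204,39,37 607:204,38,37 609:203,38,36 610:203,38,35 612:203,38,36 613:204,38,36 615:204,38,36 616:204,39,37 618:203,38,35 619:203,38,37 621:204,38,36 622:203,38,35 624:203,39,35 625:203,39,35 
-0.05 px/mm 1.17
564:120,55,54 565:123,22,21 567:123,27,23 568:123,27,24 570:124,26,22 571:124,27,25 573:124,26,25 574:124,27,24 576:124,26,26 577:125,26,24 579:125,28,26 580:125,26,25 582:125,27,26 583:121,25,26 585:182,36,31 586:204,39,35 588:203,36,34 589:203,39,35 591:201,38,33 592:199,35,31 594:110,70,66 595:91,82,78 597:163,31,27 598:198,38,34 600:205,39,36 601:203,37,34 603:203,39,35 604:203,38,35 606:204,40,36 607:203,38,35 609:203,37,35 610:203,38,34 612:203,38,34 613:204,38,35 615:203,38,34 616:203,38,35 618:203,38,35 619:203,38,35 621:204,38,34 622:203,37,34 624:204,39,36 625:204,39,35
```

Call:
send_rows(
  slide=[
    [0, 30, 0],
    [0, 65, 0],
    [0, 95, 0],
    [0, 115, 0],
    [0, 115, 10],
    [0, 115, 20],
    [0, 115, 20],
    [0, 115, 20],
  ],
  roll=[0, 0, 0, 0, 0, 0, 0, 0],
  claw=[0, 0, 0, 0, 0, 0, 0, 0],
)

```text
t: 33.53
eef_pos: [0.5948, 0.0107, 0.1915]
tool_rot: [-0.001, 0.704, 0.71, -0.002]
contact_force: [0.4, 0.0, 0.3]
gripper_width: 0.002
grasp_force: 0.0
```

```bash
python3 - <<'E'
from h import *
slide_to([.6,.01,.2])
m=bot.camera_model('wrist');im=bot.read_camera('wrist');np.save('pics/end_w2.npy',im)
c,_=ray(m,(280,210));print('cam',c.round(3))
for y in(.09,.07,.05):
    xs=np.arange(.574,.610,.00075);U=proj(m,[[x,y,.08] for x in xs]);print(y,U[0].round(),'px/mm',(np.hypot(*(U[-1]-U[0]))/36).round(2))
    for x,u in zip(xs,U):
        a=cv2.getRectSubPix(im,(1,1),tuple(map(float,u)))[0,0];print(f'{x*1000:.0f}:{a[0]},{a[1]},{a[2]}',end=' ')
    print()
E
```

```text
t 33.53 tcp [0.5948 0.0107 0.1915] tool-y ang 0.5 w 0.002 F [0.4 0.  0.3] slide mm [-0.8  5.2 -8.5]
cam [0.595 0.085 0.334]
0.09 [247.  94.] px/mm 1.51
574:216,214,212 575:216,214,213 576:216,214,215 576:218,215,214 577:218,216,215 578:219,215,215 579:219,216,215 579:218,215,215 580:218,215,215 581:218,215,215 582:218,215,215 582:218,215,214 583:217,214,214 584:216,215,214 585:216,215,215 585:216,214,215 586:216,214,214 587:217,214,213 588:216,214,213 588:216,214,213 589:217,214,213 590:217,214,212 591:217,215,214 591:220,223,221 592:199,188,186 593:182,46,42 594:216,35,30 594:219,44,40 595:220,46,43 596:219,46,42 597:219,48,43 597:218,45,41 598:218,44,41 599:218,45,42 600:219,46,43 600:214,44,40 601:184,35,31 602:142,42,38 603:160,50,46 603:211,38,34 604:217,44,40 605:219,47,43 606:219,46,43 606:219,46,42 607:219,47,43 608:219,47,43 609:218,46,42 609:219,46,42 610:219,46,42 
0.07 [247. 125.] px/mm 1.47
574:220,217,217 575:220,218,217 576:220,218,216 576:221,218,217 577:220,218,216 578:221,218,217 579:222,219,219 579:222,218,218 580:220,218,218 581:220,218,218 582:220,217,217 582:220
[... 617 characters left out ...]
:220,218,216 576:220,218,217 577:221,217,217 578:221,217,217 579:220,218,217 579:220,217,217 580:221,218,216 581:221,218,217 582:220,218,218 582:221,218,218 583:222,218,218 584:222,219,218 585:222,219,218 585:221,219,218 586:221,219,219 587:222,220,218 588:222,220,219 588:222,221,219 589:223,221,219 590:224,222,220 591:225,225,224 591:218,217,216 592:191,136,135 593:202,45,39 594:215,38,31 594:219,45,40 595:218,46,41 596:218,46,41 597:218,45,41 597:218,45,41 598:218,44,40 599:217,45,41 600:218,45,39 600:205,40,36 601:164,41,37 602:139,47,44 603:180,38,35 603:212,41,36 604:218,46,41 605:218,45,42 606:218,44,42 606:218,45,42 607:217,44,41 608:217,44,41 609:217,45,42 609:218,46,42 610:218,46,42
```

Seen from straight above, the seam between panel and box is no more than about 1 mm, so the drawer is shut. The mug is centred and the arm is clear of everything. I hand in.

```bash
python3 -c "
from station import bot
print(bot.hand_in())"
```

```text
the job is handed in; nothing more can be done
None
```

I handed the job in at about 34 s (result not shown): the last images put all four balls in the drawer, the drawer shut to about 1 mm, and the empty mug upright at the centre of the middle-sized blue saucer, with the dinosaur, cube and ring never approached.

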